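# Snap the open pipe clip shut on a dust-extraction cap with clip pliers

## Task

The left-hand blanking cap on the blue dust-extraction manifold still has its white snap clip open. Take the red-handled clip pliers, squeeze the clip's two lugs together with their jaws, gently and only until the orange hook clicks over its catch and holds (the nylon lugs break if you press on much beyond the click), then lay the pliers flat on the open bench clear of the manifold. Keep your fingers off the clip, do not drop the pliers, and leave the glue bottle, the stain jar and the wax tin where they stand.

Things in the scene. Friction and masses are not known exactly. Their poses are not given: they have to be found in the camera images.
- pliers: Spring-loaded clip pliers lying flat, 191 mm long, 18 mm thick, about 0.15 kg: red handles (ends at x = -130 mm), dark steel jaws with bright pads (tips at x = +61 mm). Origin under the pivot, on the underside; x along the middle line to the jaw tips, y to the left handle, z up. Mid plane at z = 9 mm; centre of mass at x = -77 mm. A spring opens the handles with 6 to 7 N.
- pliers_grip (a point): Middle of the grip zone, between the handles, x = -80 mm in the pliers' frame, mid plane. The handles are 18 mm high, 12 mm wide each, 62 mm over their outsides when open, squeezable to 27 mm; at 58 mm the spring already holds them firmly in a gripper. The grip zone runs 18 mm toward the jaws (to a collar 2 mm proud) and 27 mm back.
- jaw_mouth (a point): Middle between the bright jaw pads when open, x = +51.5 mm in the pliers' frame, mid plane. Pads 15 mm long, 13 mm high, slightly crowned, 33 mm apart when open; the jaw tips are 10 mm ahead and 53 mm over their outsides. 1 mm less at the handles closes the pads by 0.67 mm; the pads meet the open lugs at about 50 mm over the handles.
- pliers_squeeze (a joint): angle of the pliers, rad: 0 fully open, grows as the handles are squeezed (at most 0.46). The frame of pliers belongs to the lever with the left handle (and right jaw): at a value q the middle line of the pliers lies at -q/2 about z from its x axis.
- clip: Fixed half of the white nylon snap clip round the left black cap. Origin on the port's axis at mid height of the clip (about 98 mm above the bench), z up, lugs toward its -x. The band is 18 mm high and 30 mm in radius. Lugs: plates 4 mm thick, 20 mm high, from 30 to 50 mm out from the axis; the orange hook sits above them (10 to 19 mm above mid height). The clip turns easily round the cap.
- clip_half: Swinging half of the clip with the moving lug and the catch; origin on its hinge pin, mid height. It springs open again unless the hook has caught. Squeezed slowly, the pull at the pliers' handles rises from 7 to 13 or 14 N while the hook climbs, stays at 11 to 12 N while it rides over, and falls at once to about 7 N at the click; 3 mm further at the handles is a solid stop. The lug breaks at 12 N.
- lug_fixed (a point): middle of the outer end of the fixed half's lug (50 mm from the port's axis); its orange take-up block and hook are set a little nearer or farther each time, so where the click comes cannot be measured beforehand: anywhere from about 40 to 30 mm over the handles
- lug_moving (a point): Middle of the outer end of the moving half's lug. From lug_fixed it is 22 mm away with the clip open and 7 to 13 mm once the hook holds. Open, the lugs measure 26 mm over their outsides there. The line from the clip pin to the point midway between the two lug ends is the middle line on which the pliers should come, their pads over the outer part of the lugs.
- clip_pin (a point): hinge pin of the clip, behind the cap (31.5 mm from the port's axis), mid height
- manifold: Blue sheet-metal dust manifold, fixed, 140 x 200 mm, 68 mm high, origin under its centre, grey pipe stub at its back (+x). On top two ports with aluminium flanges (76 mm wide, 6 mm high) and black caps 58 mm across, 60 mm above the lid: at x = -20 mm, y = +50 mm (left, open clip) and y = -50 mm (right, its clip already snapped).
- glue_bottle: white and red glue bottle standing upright, 34 mm across, 110 mm high, origin under its centre; leave it
- stain_jar: red stain jar with a grey lid, 55 mm across, 34 mm high, origin under its centre; leave it
- wax_tin: round green and white wax tin, 67 mm across, 27 mm high, origin under its centre; leave it

How it is judged:
On the way, in this order (a step that is already met when the one before it is completed fails the run):
1. the pliers are lifted off the bench in the gripper (height (world z) of pliers above 0.04 m and contact force between the fingers and pliers above 1 N), for 0.2 s.
2. the pliers' jaws squeeze the lugs together (distance between lug_fixed and lug_moving below 0.0195 m and contact force between pliers and clip_half above 1 N), for 0.03 s.
3. the clip stays shut by itself, held by its hook, with the pliers off the lug (distance between lug_fixed and lug_moving below 0.0142 m and contact force between pliers and clip_half below 0.1 N), for 0.3 s.
At the end, for the whole second after the job is handed in: The clip stays shut by itself, held by its hook (lug ends less than 14 mm apart, between the two lug sites); the pliers lie flat and still on the bench (origin within 8 mm of its top, tilt under 0.1 rad), pivot more than 130 mm from the port's axis, not touching the manifold (distance between lug_fixed and lug_moving below 0.0142 m and height (world z) of pliers between -0.01 and 0.008 m and angle between pliers's own z axis and vertical below 0.1 rad and linear speed of pliers below 0.03 m/s and horizontal distance between pliers and clip above 0.13 m and contact force between pliers and manifold below 0.1 N).
It fails at once if the pliers press on the clip's moving lug with more than 12 N: the nylon breaks (contact force between pliers and clip_half above 12 N).
It fails at once if the fingers touch the clip (contact force between the fingers and clip above 1 N).
It fails at once if the pliers are dropped (falling faster than 0.5 m/s out of the fingers) (linear speed of pliers above 0.5 m/s and contact force between the fingers and pliers below 0.1 N).
It fails at once if the glue bottle, the stain jar or the wax tin is pushed more than 20 mm or tipped over (distance of any of glue_bottle, stain_jar, wax_tin from where it was at the start of the episode above 0.02 m or angle between glue_bottle's own z axis and vertical above 0.3 rad).
It also fails if it takes over 51 s, if anything falls off the work surface, if the arm or the gripper's body presses on something with over 40 N, if the wrist force passes 120 N, or if a joint passes its speed limit or range.

## Robot

A 6-joint arm with a two-finger parallel gripper is mounted at the origin on a cart in front of the work surface, level with it; the furniture and walls round the work are solid. World frame = base frame: x ahead of the robot, y to its left, z up, the work surface at z = 0. Lengths are in m, angles in rad, forces in N, time in s.
With the tool pointing down it reaches from about 0.375 to 0.9 m from the base axis. Payload 3.1 kg.
Tool frame: the origin (TCP) lies at the very end of the fingers, on their centre line; the grasp point (between the pads) lies 19 mm behind it; z points along the fingers, y is the line along which they close (so a half turn about z gives the same grasp; the last joint's range is limited). The gripper opens to 87 mm and grips with 3 to 60 N. Pads are 19 mm wide; open, the fingers measure 117 mm over their backs; the gripper's body (75 mm by 190 mm) begins 51 mm behind the grasp point.
Start: joints at [1.004, 0.527, 1.433, -0, 1.181, -0.178], TCP at [0.236, 0.579, 0.223] pointing down, gripper open.
Joint ranges: [-3.08, 3.08], [-0.75, 2.2], [0.22, 2.44], [-1.43, 4.57], [0, 2.65], [-2.85, 2.85]. Speed limits (rad/s): [2.79, 2.79, 3.14, 3.14, 3.14, 3.14].

## Interface

Orientations are given as a 3x3 rotation matrix whose columns are the frame's x, y, z axes.
In Python, from plant import readout, optics, job_done gives the robot as it stands.
- The arm moves only by the shell command python3 -m creep 'ROWS' [OPENING] [FORCE]. ROWS is JSON, a list of rows, each a list of 4 numbers: the shift along the tool's x, y, z as a fraction of full scale, then the turn about the tool's z as a fraction of full scale. In form: [[tx, ty, tz, turn], ...]. A call has exactly 8 rows; each row is the pose to reach, as a shift and turn from the pose commanded when the call began, along the tool's axes at that moment, turning the shorter way round; what a row does not reach only later rows make up. Full scale, the value 1, is 0.2 m for a shift and 360 degrees for a turn. A row lasts 1/8 s, in which the tool goes at most 62.5 mm and 10.7 degrees, less where a joint would pass 70% of its speed; a pose out of reach is approached as far as the arm can. A call with a number of a shift or a turn outside -1 to 1 is refused whole. A call with a gripper value outside its range is refused whole. OPENING is the finger opening in mm, from 0 to 87, set as the call begins (- or left out, the last holds). The fingers move at their own pace and stop on an object; FORCE is the grip in N (left out, the last holds). Time passes only in rows, so rows that repeat a pose let the fingers close, or fill a call up. It gives the time, the measured TCP pose, the force, the opening and the grip force at its end, in the units of the state.
- readout.state(): the state, without advancing time (a new reading comes with each control period).
- optics.read_camera(name): name is "side" or "top" or "wrist"; returns the picture (384x512x3 uint8, red, green, blue); there is no depth.
- optics.camera_model(name): a dict with "intrinsics" (3x3 intrinsics, pixels), "R" (3x3) and "t" (3): a world point X has camera coordinates R X + t. Camera axes: x right, y down, z forward; pixel columns grow to the right and rows downward; lengths in m; the calibration is good to about 2 mm. A picture is of the moment at which its call begins: read the wrist's pose just before it. camera_model takes no time and is no camera call; for the wrist camera it gives the pose at the moment of the call.
- job_done(): hands the job in; it is judged then, once.
The state is a dict: "time": time; "qpos": joint angles; "joint_vel": joint speeds; "joint_efforts": joint torques, N m; "eef_pos": TCP position; "tool_rot": TCP orientation; "contact_force": force on the tool from outside, world axes, zero at the start; "wrist_torque": the same for the moment, N m; "opening": finger opening in m; "gripper_force": force on a finger pad.
Only numpy, scipy, OpenCV 4.12 (cv2) and the standard library are available. Lean on these libraries where they do the work, as an engineer would, in place of code of your own. Each camera call takes 0.05 s, during which the arm holds its last target. There are 200 camera calls.

## Working session

There is one attempt and no reset: what is moved stays moved. The work goes in short steps, Python scripts to look and compute and a shell command to move; the robot and the scene stay as the last step left them, time stands still between calls to the robot, and variables do not carry over. Pictures are saved under pics/ and viewed, at most 10 in all, crops included, and the job is handed in when it is done.

```bash
ls; mkdir -p pics
python3 - <<'E'
from plant import readout, optics
import cv2,numpy as np
s=readout.state();print(s)
for n in ("top","side"):
    im=optics.read_camera(n);cv2.imwrite(f"pics/{n}0.png",im[:,:,::-1]);m=optics.camera_model(n)
    print(n,m["intrinsics"].tolist(),(-m["R"].T@m["t"]).round(3),m["R"].round(3).tolist())
E
```

```text
pics
{'time': 0.0, 'qpos': array([ 1.00448503e+00,  5.28467588e-01,  1.43389354e+00, -5.82071169e-05,
        1.18139659e+00, -1.78506793e-01]), 'joint_vel': array([-8.46009983e-05,  2.41469593e-03,  1.47642640e-03,  1.24105264e-03,
        1.09521629e-03, -2.66083673e-03]), 'joint_efforts': array([-7.20349217e-04, -4.40045750e+01, -1.76589507e+01,  6.31219684e-02,
        5.84689470e-02, -1.66622181e-04]), 'eef_pos': array([0.23594105, 0.57796391, 0.22157355]), 'tool_rot': array([[-9.25749725e-01,  3.78135161e-01, -1.11616118e-03],
       [ 3.78136663e-01,  9.25747924e-01, -1.85595469e-03],
       [ 3.31482174e-04, -2.14021101e-03, -9.99997655e-01]]), 'contact_force': array([0.66273391, 0.03948529, 0.12780906]), 'wrist_torque': array([ 0.00197046, -0.05495735,  0.00728726]), 'gripper_force': 0.0, 'opening': 0.08693281608951116}
top [[441.62166950063204, 0.0, 257.39973635724164], [0.0, 441.62166950063204, 188.00394863723372], [0.0, 0.0, 1.0]] [ 0.474 -0.04   1.233] [[-0.002, -1.0, -0.007], [-0.996, 0.003, -0.088], [0.088, 0.007, -0.996]]
side [[483.4893496074931, 0.0, 254.42297379724522], [0.0, 483.4893496074931, 202.76705746542873], [0.0, 0.0, 1.0]] [ 1.444 -0.353  0.736] [[0.342, 0.94, 0.012], [0.539, -0.186, -0.822], [-0.77, 0.288, -0.57]]
```

View pics/top0.png

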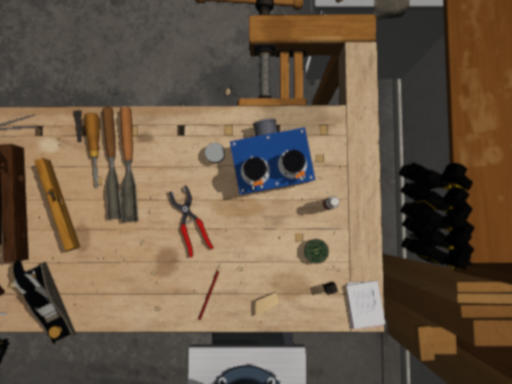

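View pics/side0.png

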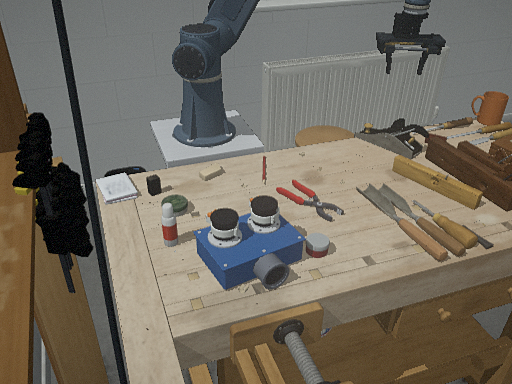

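The top view shows the pliers: pivot around (186,209), handle ends near (190,255) and (210,247), jaws at (170,192)/(185,187). The left port is around (255,170) with its lugs near (260,185). The side view confirms that the bottle, jar and tin stand around the manifold.

```bash
cat > h.py <<'E'
from plant import readout, optics
import numpy as np, cv2
def ray(n,uv,z,m=None):
    m=m or optics.camera_model(n); K,R,t=map(np.array,(m["intrinsics"],m["R"],m["t"]))
    d=R.T@np.linalg.solve(K,[uv[0],uv[1],1]); c=-R.T@t
    return c+d*(z-c[2])/d[2]
def proj(n,X,m=None):
    m=m or optics.camera_model(n); p=m["intrinsics"]@(m["R"]@np.array(X)+m["t"]); return p[:2]/p[2]
def rows(target,yaw=None):
    """shift (fraction) for the TCP to reach target; yaw = wanted world heading of tool x axis"""
    s=readout.state();R=s["tool_rot"];d=R.T@(np.array(target)-s["eef_pos"])/0.2
    h=np.arctan2(R[1,0],R[0,0]);out=[d.round(4)]
    if yaw is not None:
        a=(-(yaw-h)+np.pi)%(2*np.pi)-np.pi   # tool z down
        out.append(round(a/2/np.pi,4))
    print("shift",*out,"pos",s["eef_pos"].round(4),"heading",np.degrees(h).round(2),"t",s["time"]);
E
python3 - <<'E'
from h import *
for k,uv,z in [("pivot",(186,209),.018),("hL",(190,255),.009),("hR",(210,247),.009),("jL",(170,192),.009),("jR",(185,187),.009),("cap",(255,168),.128),("cap2",(293,159),.128),("jar",(214,153),.034),("glue",(333,203),.11),("tin",(316,251),.027)]: print(k,ray("top",uv,z).round(3))
m=optics.camera_model("wrist");s=readout.state();print(m["intrinsics"]); print("cam in tool",s["tool_rot"].T@(-m["R"].T@m["t"]-s["eef_pos"]),(m["R"]@s["tool_rot"]).round(3))
rows([.40,.13,.36],0);rows([.40,.13,.36],np.pi)
E
```

```text
pivot [0.524 0.164 0.018]
hL [0.398 0.153 0.009]
hR [0.42  0.099 0.009]
jL [0.572 0.211 0.009]
jR [0.586 0.17  0.009]
cap [ 0.622 -0.027  0.128]
cap2 [ 0.645 -0.123  0.128]
jar [0.677 0.087 0.034]
glue [ 0.535 -0.225  0.11 ]
tin [ 0.409 -0.19   0.027]
[[326.61792319   0.         255.73612918]
 [  0.         326.61792319 192.57249323]
 [  0.           0.           1.        ]]
cam in tool [ 0.08193803 -0.00060945 -0.1630337 ] [[ 0.     1.    -0.001]
 [-0.955 -0.    -0.297]
 [-0.297  0.001  0.955]]
shift [-1.6062 -1.765  -0.6888] 0.4383 pos [0.236  0.578  0.2217] heading 157.78 t 0.1
shift [-1.6062 -1.765  -0.6888] -0.0617 pos [0.236  0.578  0.2217] heading 157.78 t 0.1
```

```bash
python3 -m creep '[[-0.15,-0.16,-0.02,-0.02],[-0.3,-0.32,-0.04,-0.04],[-0.45,-0.48,-0.06,-0.06],[-0.6,-0.64,-0.08,-0.08],[-0.75,-0.8,-0.1,-0.1],[-0.95,-0.96,-0.1,-0.119],[-0.95,-0.96,-0.1,-0.119],[-0.95,-0.96,-0.1,-0.119]]' 87; python3 -c "
from h import *
rows([.44,.08,.26],np.radians(200.6))"
```

```text
time: 1.1
eef_pos: [0.3394, 0.3291, 0.2424]
tool_rot: [[-0.937, -0.351, -0.001], [-0.351, 0.937, 0.0], [0.0, 0.001, -1.0]]
contact_force: [-0.2, 0.5, -0.8]
opening: 0.0867
gripper_force: 0.0
shift [-0.0342 -1.3427 -0.0886] -0.0002 pos [0.3394 0.3291 0.2424] heading -159.48 t 1.1
```

```bash
python3 -m creep '[[0,-0.2,-0.05,0],[0,-0.4,-0.1,0],[0,-0.6,-0.1,0],[0,-0.8,-0.1,0],[0,-1,-0.1,0],[0,-1,-0.1,0],[0,-1,-0.1,0],[0,-1,-0.1,0]]' ; python3 -c "
from h import *
import pickle
m=optics.camera_model('wrist');im=optics.read_camera('wrist')[:,:,::-1];cv2.imwrite('pics/w1.png',im);pickle.dump(m,open('w1.pkl','wb'))
cv2.imwrite('pics/w1b.png',cv2.resize(im,(800,600),interpolation=cv2.INTER_CUBIC))
rows([.44,.08,.26],np.radians(200.6))"
```

```text
time: 2.1
eef_pos: [0.4093, 0.1431, 0.2624]
tool_rot: [[-0.935, -0.354, -0.001], [-0.354, 0.935, 0.0], [0.0, 0.001, -1.0]]
contact_force: [0.1, -0.5, -0.5]
opening: 0.0868
gripper_force: 0.0
shift [-0.0312 -0.3488  0.0123] 0.0004 pos [0.4095 0.143  0.2625] heading -159.25 t 2.15
```

View pics/w1b.png

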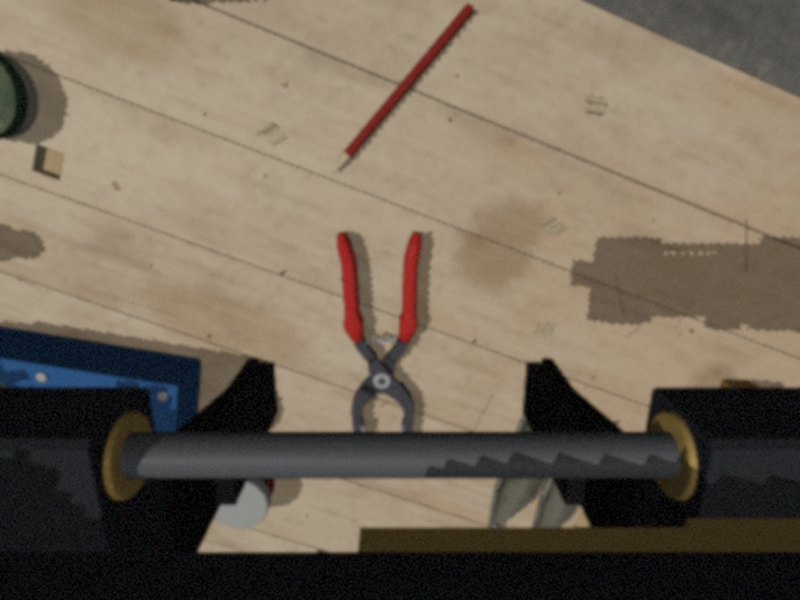

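The wrist view shows the pliers nearly aligned with the tool: pivot (380,381), handle ends (343,236) and (417,236) in 800-px scale. I'll fit the handles by colour.

Run:
```python
from h import *
import pickle
m=pickle.load(open('w1.pkl','rb'));im=cv2.imread('pics/w1.png').astype(int)
mask=((im[:,:,2]>90)&(im[:,:,1]<60)&(im[:,:,0]<60)).astype(np.uint8)
n,l,st,c=cv2.connectedComponentsWithStats(mask)
C=[]
for i in range(1,n):
    if st[i,4]>150:
        v,u=np.nonzero(l==i);P=np.array([ray("wrist",(a,b),.014,m)[:2] for a,b in zip(u,v)])
        print(st[i],P.mean(0).round(4)); 
        if st[i,1]>130: C.append(P)
a,b=[p.mean(0) for p in C];d=a-b;ax=np.array([-d[1],d[0]]);ax/=np.linalg.norm(ax);ax*=np.sign(ax[0])
mid=(a+b)/2;pv=ray("wrist",(380.5/1.5625-.2,381/1.5625-.2),.018,m)[:2]
d2=(pv-mid);print("heading",np.degrees(np.arctan2(ax[1],ax[0])),"pivot-based",np.degrees(np.arctan2(d2[1],d2[0])),np.linalg.norm(d2),pv)
A=np.vstack(C)-pv
for h in (ax,d2/np.linalg.norm(d2)):
    s=A@h;w=A@[-h[1],h[0]];print("along",s.min(),s.max(),"lateral",w.min(),w.max())
    k=(s<-70)&(s>-90);print("at grip",w[k].min(),w[k].max())
```

```text
[222   4  81  96 526] [0.289  0.1043]
[217 149  16  71 552] [0.4583 0.1174]
[255 149  15  70 571] [0.4398 0.1642]
heading 21.633637538599526 pivot-based 20.152837713449404 0.0815444798170531 [0.52561417 0.16889641]
along -0.13043230401786943 -0.035056828320081654 lateral -0.030660724927508057 0.03584003333341422Traceback (most recent call last):
  File "<stdin>", line 18, in <module>
    return umr_minimum(a, axis, None, out, keepdims, initial, where)
ValueError: zero-size array to reduction operation minimum which has no identity
```

```bash
python3 -c "
from h import *
rows([.60,-.03,.20],np.radians(200.8))"
```

```text
shift [-0.5846 -1.1466  0.3119] -0.0001 pos [0.4095 0.143  0.2625] heading -159.25 t 2.15
```

```bash
python3 -m creep '[[-0.1,-0.2,0,0],[-0.2,-0.4,0.05,0],[-0.3,-0.6,0.1,0],[-0.4,-0.8,0.2,0],[-0.5,-1,0.3,0],[-0.58,-1,0.31,0],[-0.58,-1,0.31,0],[-0.58,-1,0.31,0]]' ; python3 -c "
from h import *
import pickle
m=optics.camera_model('wrist');im=optics.read_camera('wrist')[:,:,::-1];cv2.imwrite('pics/w2.png',im);pickle.dump(m,open('w2.pkl','wb'))
cv2.imwrite('pics/w2b.png',cv2.resize(im,(800,600),interpolation=cv2.INTER_CUBIC))
rows([.60,-.03,.2],np.radians(200.6))"
```

```text
time: 3.15
eef_pos: [0.5881, -0.0031, 0.201]
tool_rot: [[-0.935, -0.354, -0.001], [-0.354, 0.935, 0.0], [0.001, 0.0, -1.0]]
contact_force: [-0.6, -0.4, -0.3]
opening: 0.0869
gripper_force: 0.0
shift [-0.0084 -0.1463  0.0057] 0.0003 pos [ 0.5881 -0.0032  0.2011] heading -159.28 t 3.2
```

View pics/w2b.png

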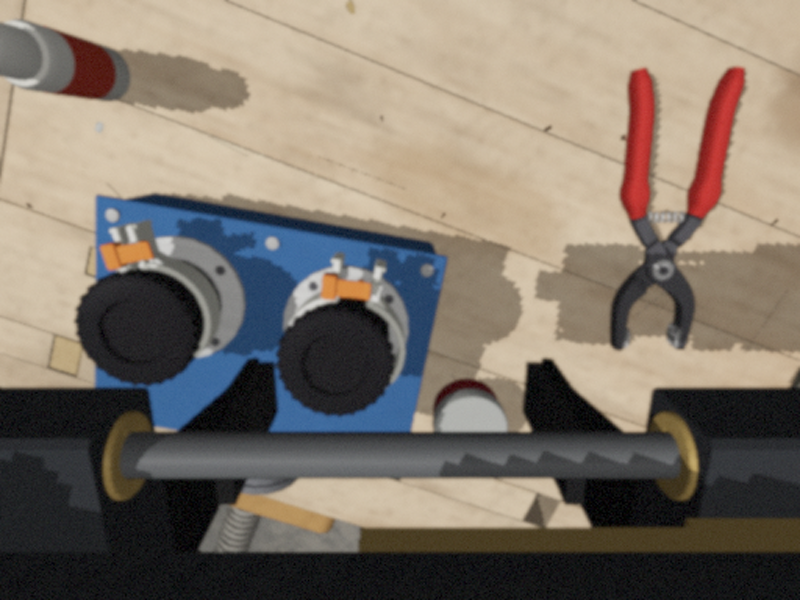

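Both lugs of the left port show at (338,263) and (380,268), with the orange hook at (347,287), the cap centred near (337,357), and the pliers at right. I'll enlarge the clip.

```bash
python3 -c "
import cv2
im=cv2.imread('pics/w2.png')[145:275,165:285]
cv2.imwrite('pics/w2c.png',cv2.resize(im,None,fx=4.6,fy=4.6,interpolation=cv2.INTER_CUBIC))"
```

```text
(no output)
```

View pics/w2c.png

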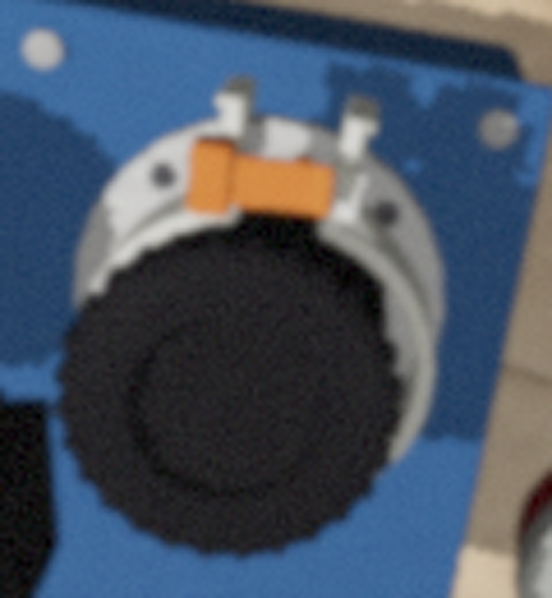

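Run:
```python
from h import *
import pickle
m=pickle.load(open('w2.pkl','rb'))
f=lambda u,v,z: ray("wrist",((u+.5)/4.6-.5+165,(v+.5)/4.6-.5+145),z,m)[:2]
L=f(236,91,.108);Rr=f(361,111,.108);Le=f(236,78,.088);Re=f(361,97,.088)
cap=f(229,392,.128);mid=(L+Rr)/2
print(L,Rr,np.linalg.norm(L-Rr),"lower",Le,Re,"cap",cap,"r",np.linalg.norm(L-cap),np.linalg.norm(Rr-cap))
w=f(62,392,.128)-f(402,392,.128);print("cap dia",np.linalg.norm(w))
n=np.array([Rr-L]).ravel();print("heading perp lugs",np.degrees(np.arctan2(-n[0],n[1])))
d=cap-mid;print("mid",mid,"mid->axis",np.degrees(np.arctan2(d[1],d[0])))
# check pliers in w2 too
for k,uv,z in [("pivot",(662,270),.018),("jl",(618,343),.009),("jr",(683,343),.009),("jar",(470,415),.034)]: print(k,ray("wrist",(uv[0]/1.5625-.2,uv[1]/1.5625-.2),z,m)[:2])
for s in (-1,1):
  # hypotheses: fixed lug is left/right; clip axis direction so that fixed lug lateral offset
  pass
rows([.4505,.1413,.06],np.radians(200.8))
```

```text
[ 0.57482155 -0.04232476] [ 0.57047587 -0.02078852] 0.02197031136702224 lower [ 0.57743476 -0.04387946] [ 0.57257232 -0.02079083] cap [ 0.6199067  -0.02591224] r 0.04797960244579335 0.049695669698830006
cap dia 0.05797357944930498
heading perp lugs 11.408194354894059
mid [ 0.57264871 -0.03155664] mid->axis 6.811026701655207
pivot [0.52577412 0.16859607]
jl [0.58723694 0.17090622]
jr [0.57002988 0.21639297]
jar [0.6701319  0.08242197]
shift [0.3875 0.9192 0.706 ] -0.0002 pos [ 0.5881 -0.0032  0.2011] heading -159.28 t 3.2
```

```bash
python3 -m creep '[[0.08,0.2,0,0],[0.16,0.4,0,0],[0.24,0.6,0.1,0],[0.32,0.8,0.3,0],[0.386,0.918,0.5,0],[0.386,0.918,0.7,0],[0.386,0.918,0.7,0],[0.386,0.918,0.7,0]]' 87; python3 -c "
from h import *
rows([.4507,.1409,.003],np.radians(200.8))"
```

```text
time: 4.2
eef_pos: [0.453, 0.1403, 0.0619]
tool_rot: [[-0.936, -0.352, 0.002], [-0.352, 0.936, 0.0], [-0.002, -0.001, -1.0]]
contact_force: [0.1, -0.3, 0.9]
opening: 0.0868
gripper_force: 0.0
shift [0.0103 0.0072 0.2943] -0.0005 pos [0.453  0.1403 0.0619] heading -159.37 t 4.2
```

```bash
python3 -m creep '[[0.006,0.004,0.1,0],[0.006,0.004,0.2,0],[0.006,0.004,0.25,0],[0.006,0.004,0.29,0],[0.006,0.004,0.29,0],[0.006,0.004,0.29,0],[0.006,0.004,0.29,0],[0.006,0.004,0.29,0]]' 87; python3 -c "
from h import *
rows([.4507,.1409,.003],np.radians(200.8))"
```

```text
time: 5.2
eef_pos: [0.4509, 0.1405, 0.0028]
tool_rot: [[-0.936, -0.352, 0.001], [-0.352, 0.936, 0.0], [-0.001, -0.0, -1.0]]
contact_force: [-0.2, -0.0, -0.0]
opening: 0.0871
gripper_force: 0.0
shift [ 0.0001  0.0023 -0.001 ] -0.0005 pos [0.4509 0.1405 0.0028] heading -159.38 t 5.2
```

```bash
python3 -m creep '[[0,0,0,0],[0,0,0,0],[0,0,0,0],[0,0,0,0],[0,0,0,0],[0,0,0,0],[0,0,0,0],[0,0,0,0]]' 58 15
```

```text
time: 6.2
eef_pos: [0.4506, 0.1404, 0.0025]
tool_rot: [[-0.936, -0.352, -0.0], [-0.352, 0.936, -0.0], [0.0, 0.0, -1.0]]
contact_force: [0.0, 0.4, 0.9]
opening: 0.0579
gripper_force: 6.1
```

```bash
python3 -m creep '[[0,0,-0.05,0],[0,0,-0.15,0],[0,0,-0.25,0],[0.05,0,-0.35,0],[0.1,0,-0.44,0],[0.15,-0.05,-0.44,0],[0.2,-0.1,-0.44,0],[0.2,-0.1,-0.44,0]]'; python3 -c "
from h import *
cv2.imwrite('pics/t2.png',optics.read_camera('top')[:,:,::-1]);rows([.4183,-.0576,.09],np.radians(189.6))"
```

```text
time: 7.2
eef_pos: [0.4194, 0.1066, 0.09]
tool_rot: [[-0.937, -0.35, -0.002], [-0.35, 0.937, -0.0], [0.002, 0.001, -1.0]]
contact_force: [0.5, 0.1, -1.6]
opening: 0.0577
gripper_force: 5.7
shift [ 2.961e-01 -7.676e-01 -1.000e-04] 0.0303 pos [0.42   0.1069 0.09  ] heading -159.49 t 7.25
```

```bash
python3 -m creep '[[0.05,-0.12,0,0],[0.1,-0.25,0,0.01],[0.15,-0.38,0,0.02],[0.2,-0.52,0,0.03],[0.25,-0.65,0,0.03],[0.296,-0.767,0,0.03],[0.296,-0.767,0,0.03],[0.296,-0.767,0,0.03]]'; python3 -c "
from h import *
rows([.4183,-.0576,.09],np.radians(189.6))
t=cv2.cvtColor(optics.read_camera('top'),4);s=optics.read_camera('side')[:,:,::-1]
print(proj('top',[.56,-.035,.098]),proj('side',[.56,-.035,.098]))
cv2.imwrite('pics/t3.png',t);cv2.imwrite('pics/s3.png',s)
a=cv2.resize(t[140:240,205:305],(600,600),interpolation=2);cv2.imwrite('pics/t3c.png',a)
"
```

```text
time: 8.25
eef_pos: [0.4186, -0.0563, 0.0902]
tool_rot: [[-0.985, -0.17, -0.001], [-0.17, 0.985, 0.001], [0.001, 0.001, -1.0]]
contact_force: [-0.7, 0.4, -1.3]
opening: 0.0584
gripper_force: 5.7
shift [ 0.0027 -0.0064  0.001 ] 0.0006 pos [ 0.4186 -0.0563  0.0902] heading -170.2 t 8.25
[258.28834091 193.60051378] [249.66652743 198.09622219]
```

View pics/t3c.png

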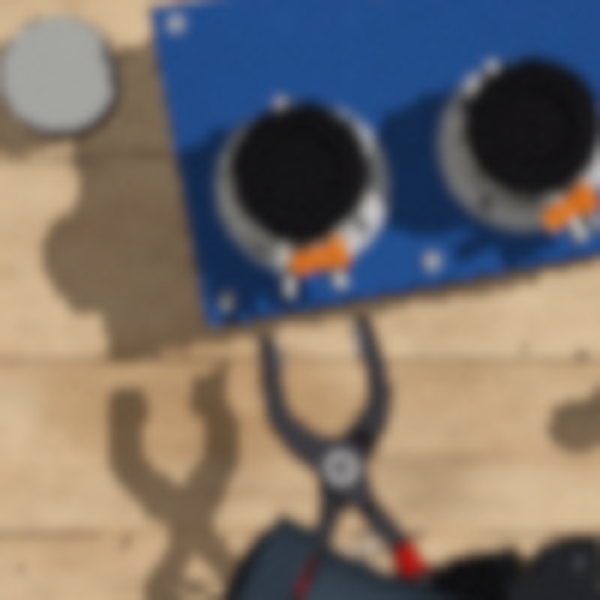

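The crop shows jaw tips at (270,335)/(363,325), pivot (340,467), lug ends (288,292)/(340,285) and the hinge pin at (280,100). The jaws sit about 2 mm too far left of the clip's middle line.

Run:
```python
from h import *
f=lambda u,v,z: ray("top",((u+.5)/6-.5+205,(v+.5)/6-.5+140),z)[:2]
pv=f(340,467,.1065);t=(f(270,335,.1)+f(363,325,.1))/2;lm=(f(288,294,.106)+f(340,287,.106))/2;pin=f(280,100,.107)
h=t-pv;g=pin-lm;ang=lambda d:np.degrees(np.arctan2(d[1],d[0]))
print("pivot",pv,"tip",t,np.linalg.norm(h),"heading",ang(h),"lugmid",lm,"pin",pin,np.linalg.norm(g),ang(g))
u=g/np.linalg.norm(g);n=np.array([-u[1],u[0]])
print("lateral pivot,tip off the line",(pv-lm)@n,(t-lm)@n,"along to go tip->lugend",(lm-t)@u)
u=np.array([np.cos(np.radians(9.8)),np.sin(np.radians(9.8))]);s=readout.state()["eef_pos"][:2]
print("tcp-predicted pivot",s+.08*u,"tip",s+.141*u)
u1=np.array([np.cos(np.radians(9.9)),np.sin(np.radians(9.9))]);n=np.array([-u1[1],u1[0]])
print("tcp lateral vs wristcam line",(s-[.5727,-.0316])@n)
```

```text
pivot [ 0.49855883 -0.04243277] tip [ 0.55732135 -0.03254844] 0.059588032083500074 heading 9.548236835050242 lugmid [ 0.57378893 -0.03155866] pin [ 0.65583246 -0.01714293] 0.08330038640516178 9.965612512730948
lateral pivot,tip off the line 0.002309056620411529 0.001874986684993338 along to go tip->lugend 0.01639040155350341
tcp-predicted pivot [ 0.49737308 -0.0422046 ] tip [ 0.55748296 -0.03182182]
tcp lateral vs wristcam line 0.002643824222358432
```

```bash
python3 -m creep '[[0,-0.012,0,0],[0,-0.012,0,0],[-0.03,-0.012,0,0],[-0.06,-0.012,0,0],[-0.09,-0.012,0,0],[-0.12,-0.012,0,0],[-0.14,-0.012,0,0],[-0.155,-0.012,0,0]]'; python3 -c "
from h import *
t=cv2.cvtColor(optics.read_camera('top'),4);s=readout.state();print(s['eef_pos'],s['contact_force'])
u1=np.array([np.cos(np.radians(9.9)),np.sin(np.radians(9.9))]);n=np.array([-u1[1],u1[0]])
print((s['eef_pos'][:2]-[.5727,-.0316])@n)
sd=cv2.cvtColor(optics.read_camera('side'),4)
a=cv2.resize(t[140:215,215:290],(600,600),interpolation=2);b=cv2.resize(sd[160:260,200:300],(200,200));cv2.imwrite('pics/t4c.png',a)
"
```

```text
time: 9.35
eef_pos: [0.4501, -0.0538, 0.0905]
tool_rot: [[-0.985, -0.171, -0.0], [-0.171, 0.985, 0.0], [0.0, 0.0, -1.0]]
contact_force: [0.1, 0.4, -1.4]
opening: 0.0581
gripper_force: 5.7
[ 0.45052794 -0.05388375  0.0905658 ] [ 1.19084399  0.33864723 -1.51678645]
-0.0009469943084570906
```

View pics/t4c.png

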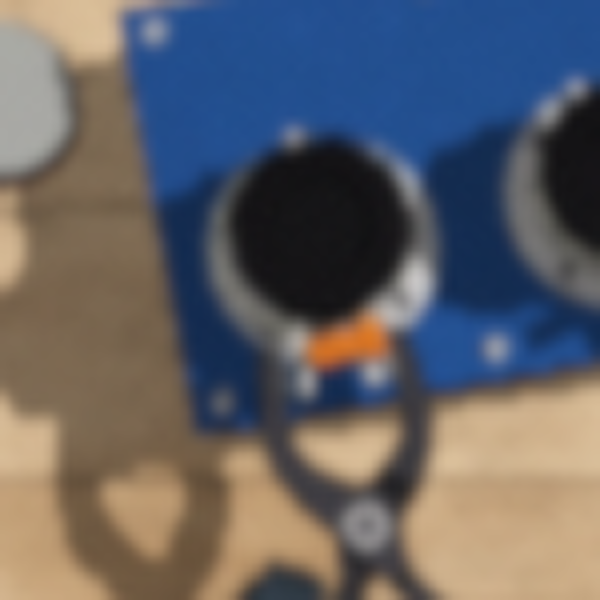

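The jaws straddle both lugs evenly: jaw inner edges at 285/402, lugs at 305/374, tips about 16 mm past the lug ends. Next I squeeze in steps.

```bash
python3 -m creep '[[0,0,0,0],[0,0,0,0],[0,0,0,0],[0,0,0,0],[0,0,0,0],[0,0,0,0],[0,0,0,0],[0,0,0,0]]' 51 14; python3 -m creep '[[0,0,0,0],[0,0,0,0],[0,0,0,0],[0,0,0,0],[0,0,0,0],[0,0,0,0],[0,0,0,0],[0,0,0,0]]' 48 14
```

```text
time: 10.45
eef_pos: [0.4499, -0.0539, 0.0906]
tool_rot: [[-0.985, -0.171, -0.0], [-0.171, 0.985, -0.0], [0.0, -0.0, -1.0]]
contact_force: [0.3, 0.7, -1.6]
opening: 0.051
gripper_force: 6.4
time: 11.45
eef_pos: [0.4497, -0.0538, 0.0905]
tool_rot: [[-0.985, -0.171, -0.0], [-0.171, 0.985, 0.0], [0.0, 0.0, -1.0]]
contact_force: [-1.1, -2.0, -1.7]
opening: 0.0482
gripper_force: 9.6
```

```bash
python3 -m creep '[[0,0,0,0],[0,0,0,0],[0,0,0,0],[0,0,0,0],[0,0,0,0],[0,0,0,0],[0,0,0,0],[0,0,0,0]]' 45.5 14
```

```text
time: 12.45
eef_pos: [0.4497, -0.0537, 0.0905]
tool_rot: [[-0.985, -0.171, -0.0], [-0.171, 0.985, 0.0], [0.0, 0.0, -1.0]]
contact_force: [-3.8, -2.2, -1.3]
opening: 0.0455
gripper_force: 10.4
```

```bash
python3 -m creep '[[0,0,0,0],[0,0,0,0],[0,0,0,0],[0,0,0,0],[0,0,0,0],[0,0,0,0],[0,0,0,0],[0,0,0,0]]' 43 14
```

```text
time: 13.45
eef_pos: [0.4497, -0.0539, 0.0905]
tool_rot: [[-0.985, -0.171, -0.0], [-0.171, 0.985, 0.0], [0.0, 0.0, -1.0]]
contact_force: [-4.7, -2.5, -1.6]
opening: 0.0435
gripper_force: 11.0
```

```bash
python3 -m creep '[[0,0,0,0],[0,0,0,0],[0,0,0,0],[0,0,0,0],[0,0,0,0],[0,0,0,0],[0,0,0,0],[0,0,0,0]]' 41 14
```

```text
time: 14.45
eef_pos: [0.4494, -0.0538, 0.0905]
tool_rot: [[-0.985, -0.17, -0.001], [-0.17, 0.985, 0.0], [0.001, 0.0, -1.0]]
contact_force: [-6.2, -2.6, -1.6]
opening: 0.0417
gripper_force: 12.8
```

```bash
python3 -m creep '[[0,0,0,0],[0,0,0,0],[0,0,0,0],[0,0,0,0],[0,0,0,0],[0,0,0,0],[0,0,0,0],[0,0,0,0]]' 40 14
```

```text
time: 15.45
eef_pos: [0.4492, -0.0538, 0.0904]
tool_rot: [[-0.985, -0.17, -0.001], [-0.17, 0.985, 0.0], [0.001, 0.001, -1.0]]
contact_force: [-4.5, -2.9, -0.8]
opening: 0.0403
gripper_force: 13.7
```

```bash
python3 -m creep '[[0,0,0,0],[0,0,0,0],[0,0,0,0],[0,0,0,0],[0,0,0,0],[0,0,0,0],[0,0,0,0],[0,0,0,0]]' 39 14
```

```text
time: 16.45
eef_pos: [0.449, -0.0538, 0.0904]
tool_rot: [[-0.985, -0.17, -0.002], [-0.17, 0.985, 0.0], [0.002, 0.001, -1.0]]
contact_force: [-6.2, -2.8, -2.2]
opening: 0.0394
gripper_force: 14.2
```

```bash
python3 -m creep '[[0,0,0,0],[0,0,0,0],[0,0,0,0],[0,0,0,0],[0,0,0,0],[0,0,0,0],[0,0,0,0],[0,0,0,0]]' 38.3 14
```

```text
time: 17.45
eef_pos: [0.449, -0.0538, 0.0904]
tool_rot: [[-0.985, -0.17, -0.002], [-0.17, 0.985, 0.0], [0.002, 0.001, -1.0]]
contact_force: [-5.2, -3.4, -2.2]
opening: 0.0395
gripper_force: 14.2
```

```bash
python3 -m creep '[[0,0,0,0],[0,0,0,0],[0,0,0,0],[0,0,0,0],[0,0,0,0],[0,0,0,0],[0,0,0,0],[0,0,0,0]]' 37.5 14
```

```text
time: 18.45
eef_pos: [0.449, -0.0538, 0.0904]
tool_rot: [[-0.985, -0.17, -0.002], [-0.17, 0.985, 0.0], [0.002, 0.001, -1.0]]
contact_force: [-5.7, -2.8, -1.2]
opening: 0.0395
gripper_force: 14.2
```

```bash
python3 -m creep '[[0.001,0,0,0],[0.002,0,0,0],[0.003,0,0,0],[0.004,0,0,0],[0.004,0,0,0],[0.004,0,0,0],[0.004,0,0,0],[0.004,0,0,0]]' 38.5 14
```

```text
time: 19.45
eef_pos: [0.4489, -0.054, 0.0905]
tool_rot: [[-0.985, -0.17, -0.0], [-0.17, 0.985, 0.0], [0.0, 0.0, -1.0]]
contact_force: [-4.0, -3.1, -2.1]
opening: 0.0388
gripper_force: 13.7
```

```bash
python3 -m creep '[[0.001,0,0,0],[0.002,0,0,0],[0.003,0,0,0],[0.004,0,0,0],[0.005,0,0,0],[0.005,0,0,0],[0.005,0,0,0],[0.005,0,0,0]]' 37.7 14.2
```

```text
time: 20.45
eef_pos: [0.4487, -0.0543, 0.0907]
tool_rot: [[-0.985, -0.17, 0.001], [-0.17, 0.985, -0.0], [-0.001, -0.001, -1.0]]
contact_force: [-3.1, -1.7, -2.2]
opening: 0.038
gripper_force: 12.0
```

```bash
python3 -m creep '[[0.001,0,0,0],[0.002,0,0,0],[0.003,0,0,0],[0.003,0,0,0],[0.003,0,0,0],[0.003,0,0,0],[0.003,0,0,0],[0.003,0,0,0]]' 37 14
```

```text
time: 21.45
eef_pos: [0.4483, -0.0545, 0.0907]
tool_rot: [[-0.985, -0.171, 0.002], [-0.171, 0.985, -0.0], [-0.002, -0.001, -1.0]]
contact_force: [2.2, -1.0, -1.3]
opening: 0.0373
gripper_force: 10.1
```

```bash
python3 -m creep '[[0.001,0,0,0],[0.002,0,0,0],[0.002,0,0,0],[0.002,0,0,0],[0.002,0,0,0],[0.002,0,0,0],[0.002,0,0,0],[0.002,0,0,0]]' 36.2 14
```

```text
time: 22.45
eef_pos: [0.4479, -0.0545, 0.0907]
tool_rot: [[-0.985, -0.17, 0.002], [-0.17, 0.985, -0.0], [-0.001, -0.001, -1.0]]
contact_force: [5.6, -0.7, -2.4]
opening: 0.0366
gripper_force: 8.9
```

```bash
python3 -m creep '[[-0.001,0,0,0],[-0.002,0,0,0],[-0.003,0,0,0],[-0.004,0,0,0],[-0.004,0,0,0],[-0.004,0,0,0],[-0.004,0,0,0],[-0.004,0,0,0]]'
```

```text
time: 23.45
eef_pos: [0.4478, -0.0542, 0.0905]
tool_rot: [[-0.985, -0.171, -0.0], [-0.171, 0.985, 0.0], [0.0, 0.0, -1.0]]
contact_force: [4.1, -0.2, -1.8]
opening: 0.0361
gripper_force: 9.1
```

```bash
python3 -m creep '[[-0.001,0,0,0],[-0.002,0,0,0],[-0.003,0,0,0],[-0.004,0,0,0],[-0.004,0,0,0],[-0.004,0,0,0],[-0.004,0,0,0],[-0.004,0,0,0]]' 35.4 14
```

```text
time: 24.45
eef_pos: [0.4478, -0.0538, 0.0904]
tool_rot: [[-0.985, -0.171, -0.002], [-0.171, 0.985, 0.001], [0.002, 0.001, -1.0]]
contact_force: [-1.6, -1.7, 0.1]
opening: 0.0358
gripper_force: 10.8
```

```bash
python3 -m creep '[[0,0,0,0],[0,0,0,0],[0,0,0,0],[0,0,0,0],[0,0,0,0],[0,0,0,0],[0,0,0,0],[0,0,0,0]]' 34.6 14
```

```text
time: 25.45
eef_pos: [0.4477, -0.0538, 0.0904]
tool_rot: [[-0.985, -0.171, -0.002], [-0.171, 0.985, 0.001], [0.002, 0.001, -1.0]]
contact_force: [-4.9, -1.9, -1.4]
opening: 0.0347
gripper_force: 11.9
```

```bash
python3 -m creep '[[0,0,0,0],[0.001,0,0,0],[0.001,0,0,0],[0.001,0,0,0],[0.001,0,0,0],[0.001,0,0,0],[0.001,0,0,0],[0.001,0,0,0]]' 33.8 14
```

```text
time: 26.45
eef_pos: [0.4476, -0.0539, 0.0904]
tool_rot: [[-0.985, -0.171, -0.002], [-0.171, 0.985, 0.001], [0.002, 0.001, -1.0]]
contact_force: [-4.9, -2.4, -1.8]
opening: 0.0343
gripper_force: 11.1
```

```bash
python3 -m creep '[[0.001,0,0,0],[0.001,0,0,0],[0.001,0,0,0],[0.001,0,0,0],[0.001,0,0,0],[0.001,0,0,0],[0.001,0,0,0],[0.001,0,0,0]]' 33 14
```

```text
time: 27.45
eef_pos: [0.4476, -0.0539, 0.0904]
tool_rot: [[-0.985, -0.171, -0.001], [-0.171, 0.985, 0.0], [0.001, 0.001, -1.0]]
contact_force: [-5.4, -1.7, -1.7]
opening: 0.0331
gripper_force: 8.3
```

```bash
python3 -m creep '[[0.001,0,0,0],[0.001,0,0,0],[0.001,0,0,0],[0.001,0,0,0],[0.001,0,0,0],[0.001,0,0,0],[0.001,0,0,0],[0.001,0,0,0]]' 32.2 14
```

```text
time: 28.45
eef_pos: [0.4475, -0.0541, 0.0904]
tool_rot: [[-0.985, -0.171, -0.001], [-0.171, 0.985, 0.0], [0.001, 0.001, -1.0]]
contact_force: [-5.2, -2.7, -1.8]
opening: 0.0328
gripper_force: 10.5
```

The force fell from 11.1 to 8.3 N at 33 mm and is rising again, so the hook has probably clicked. I'll release and check.

```bash
python3 -m creep '[[0,0,0,0],[0,0,0,0],[0,0,0,0],[0,0,0,0],[0,0,0,0],[0,0,0,0],[0,0,0,0],[0,0,0,0]]' 58 15; python3 -c "
from h import *
t=cv2.cvtColor(optics.read_camera('top'),4)
a=cv2.resize(t[140:215,215:290],(600,600),interpolation=2);cv2.imwrite('pics/t5c.png',a)
"
```

```text
time: 29.45
eef_pos: [0.4481, -0.0542, 0.0905]
tool_rot: [[-0.985, -0.171, -0.0], [-0.171, 0.985, 0.0], [0.0, 0.0, -1.0]]
contact_force: [-0.3, -0.2, -0.8]
opening: 0.0579
gripper_force: 5.3
```

View pics/t5c.png

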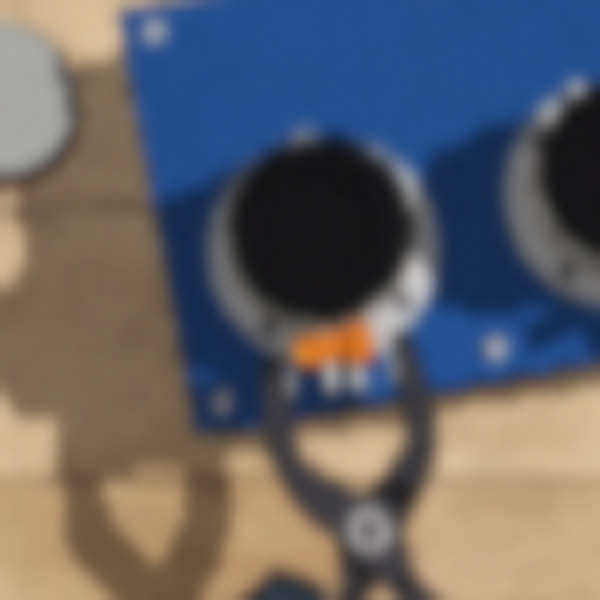

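The clip is shut: lugs at (331,378) and (360,378), about 9 mm apart, with the pliers open and free of them. Now I back out.

```bash
python3 -m creep '[[0.03,0,0,0],[0.06,0,0,0],[0.1,0,0,0],[0.15,0,0,0],[0.15,0.1,0,0],[0.15,0.25,0,0],[0.15,0.4,0,0],[0.15,0.4,0,0]]'; python3 -c "
from h import *
rows([.4506,.1404,.09],np.radians(200.6))"
```

```text
time: 30.5
eef_pos: [0.403, 0.0209, 0.0905]
tool_rot: [[-0.985, -0.173, -0.002], [-0.173, 0.985, 0.001], [0.002, 0.001, -1.0]]
contact_force: [0.2, -0.8, -1.4]
opening: 0.058
gripper_force: 5.3
shift [-0.3379  0.5472  0.0024] -0.0295 pos [0.403  0.0209 0.0905] heading -170.01 t 30.5
```

```bash
python3 -m creep '[[0,0.14,0,0],[0,0.28,0,0],[-0.08,0.42,0,-0.01],[-0.2,0.54,0,-0.02],[-0.33,0.547,0,-0.029],[-0.337,0.547,0.1,-0.029],[-0.337,0.547,0.25,-0.029],[-0.337,0.547,0.25,-0.029]]'; python3 -c "
from h import *
rows([.4506,.1404,.0025],np.radians(200.6))"
```

```text
time: 31.5
eef_pos: [0.4516, 0.1378, 0.0391]
tool_rot: [[-0.938, -0.345, -0.004], [-0.345, 0.938, -0.0], [0.004, 0.001, -1.0]]
contact_force: [0.8, -0.2, -0.8]
opening: 0.0576
gripper_force: 5.3
shift [-0.0007  0.0135  0.183 ] -0.0011 pos [0.4516 0.1378 0.0391] heading -159.79 t 31.5
```

```bash
python3 -m creep '[[0,0,0.04,0],[0,0,0.08,0],[0,0,0.12,0],[0,0,0.15,0],[0,0,0.17,0],[0,0,0.18,0],[0,0,0.185,0],[0,0,0.185,0]]'
```

```text
time: 32.5
eef_pos: [0.4528, 0.1389, 0.0036]
tool_rot: [[-0.938, -0.346, 0.0], [-0.346, 0.938, 0.0], [-0.0, -0.0, -1.0]]
contact_force: [0.6, -0.8, -2.2]
opening: 0.0578
gripper_force: 5.3
```

```bash
python3 -m creep '[[0,0,0.004,0],[0,0,0.008,0],[0,0,0.008,0],[0,0,0.008,0],[0,0,0.008,0],[0,0,0.008,0],[0,0,0.008,0],[0,0,0.008,0]]'; python3 -m creep '[[0,0,0,0],[0,0,0,0],[0,0,0,0],[0,0,0,0],[0,0,0,0],[0,0,0,0],[0,0,0,0],[0,0,0,0]]' 87
```

```text
time: 33.5
eef_pos: [0.4528, 0.1389, 0.0024]
tool_rot: [[-0.938, -0.346, 0.001], [-0.346, 0.938, 0.0], [-0.001, -0.0, -1.0]]
contact_force: [0.1, 0.6, 6.0]
opening: 0.0582
gripper_force: 5.2
time: 34.5
eef_pos: [0.4527, 0.1388, 0.002]
tool_rot: [[-0.938, -0.346, 0.0], [-0.346, 0.938, -0.0], [-0.0, -0.0, -1.0]]
contact_force: [0.3, 0.6, -0.1]
opening: 0.0871
gripper_force: 0.0
```

Bench contact showed 6 N before release. Now I raise the tool and take a last look.

```bash
python3 -m creep '[[0,0,-0.05,0],[0,0,-0.15,0],[0,0,-0.3,0],[0,0,-0.5,0],[0.1,0,-0.7,0],[0.2,0,-0.8,0],[0.2,0,-0.8,0],[0.2,0,-0.8,0]]'; python3 -c "
from h import *
t=cv2.cvtColor(optics.read_camera('top'),4)
s=cv2.cvtColor(optics.read_camera('side'),4)
cv2.imwrite('pics/t6.png',np.hstack([cv2.resize(t[120:270,150:350],(440,330),interpolation=2),cv2.resize(s[160:280,150:360],(360,330),interpolation=2)]))
"
```

```text
time: 35.5
eef_pos: [0.4158, 0.1251, 0.1619]
tool_rot: [[-0.938, -0.346, 0.001], [-0.346, 0.938, 0.0], [-0.001, -0.0, -1.0]]
contact_force: [-0.4, -0.2, -0.1]
opening: 0.087
gripper_force: 0.0
```

View pics/t6.png

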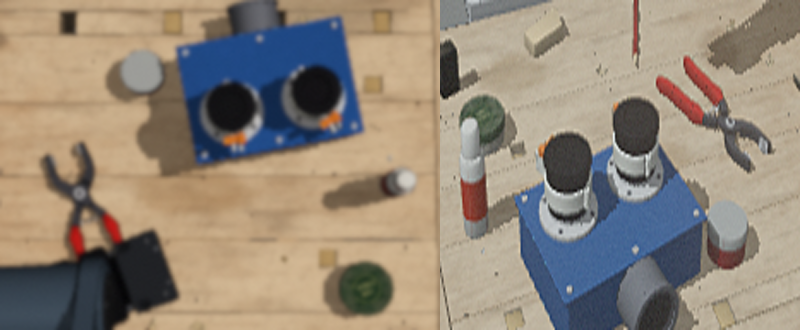

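The pliers lie flat on the bench (pivot at (80,193)), far from the manifold. The clip is shut, and the bottle, jar and tin look to be where they were.

```bash
python3 -c "
from plant import job_done
print(job_done())"
```

```text
the job is handed in; nothing more can be done
None
```

The clip is snapped shut by its hook (lugs about 9 mm apart), the pliers lie flat on the open bench clear of the manifold, and the job was handed in at about 36 s of the 51 s; no verdict came back.

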